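Check the marked pad of a mouthguard with a sprung pen gauge

ROBOT

A 6-joint arm with a two-finger parallel gripper is mounted at the origin on the work surface. World frame = base frame: x ahead of the robot, y to its left, z up, the work surface at z = 0. Lengths are in m, angles in degrees, forces in N, time in s.
With the tool pointing down it reaches from about 0.25 to 0.725 m from the base axis. Payload 9.7 kg.
Tool frame: the origin (TCP) lies at the very end of the fingers, on their centre line; the grasp point (between the pads) lies 19 mm behind it; z points along the fingers, y is the line along which they close (so a half turn about z gives the same grasp; the last joint's range is limited). The gripper opens to 85 mm and grips with 20 to 120 N. Pads are 22 mm wide; open, the fingers measure 114 mm over their backs; the gripper's body (76 mm by 85 mm) begins 54 mm behind the grasp point. The pads swing forward as they close: fully open they stand 13 mm farther back than shut.
Start: joints at [-68.984, 4.979, 10.078, 95.1, 0, 90], TCP at [0.197, -0.513, 0.231] pointing down, gripper open.
Joint ranges: [-179.16, 179.16], [-48.56, 103.87], [-65.8, 70.77], [-126.05, 130.52], [-82.76, 87.17], [-180, 180]. Speed limits (degrees/s): [127.2, 127.2, 147.25, 180, 180, 180].

INTERFACE

Orientations are given as [roll, pitch, yaw] about the fixed x, y, z axes, in that order (R = Rz(yaw) Ry(pitch) Rx(roll)).
In Python, from workcell import bot gives the robot as it stands.
- The arm moves only by the tool arm_command, never from a script. Its argument "series" is a list of rows, each a list of 4 numbers: the shift along the tool's x, y, z in m, then the turn about the tool's z in rad. A call has exactly 5 rows; each row is the pose to reach, as a shift and turn from the pose commanded when the call began, along the tool's axes at that moment; what a row does not reach only later rows make up. A row lasts 1/10 s, in which the tool goes at most 50 mm and 8.59 degrees, less where a joint would pass 70% of its speed; a pose out of reach is approached as far as the arm can. A call with a gripper value outside its range is refused whole. "hand" is the finger opening in m, from 0 to 0.0854, set as the call begins (left out, the last holds). The fingers move at their own pace and stop on an object; "grip_force" is the grip in N (left out, the last holds). Time passes only in rows, so rows that repeat a pose let the fingers close, or fill a call up. It gives the time, the measured TCP pose, the force, the opening and the grip force at its end, in the units of the state.
- bot.get_obs(): the state, without advancing time (a new reading comes with each control period).
- bot.camera(name): name is "scene" or "top" or "wrist"; returns a dict with "color" (420x560x3 uint8, blue, green, red), "camera_matrix" (3x3 intrinsics, pixels), "dist_coeffs" ([k1, k2, p1, p2, k3] as OpenCV has them; the pictures are not rectified), "xyz" and "orientation" of the camera in the world; the wrist camera has in their place "T_tool_cam" (4x4, takes a point from camera to tool coordinates, whose origin is the TCP and whose axes are the flange's). Camera axes: x right, y up, looking along -z (the intrinsics and any distortion apply to the point x, -y, -z); pixel columns grow to the right and rows downward; lengths in m; the calibration is good to about 2 mm. A picture is of the moment at which its call begins: read the wrist's pose just before it. There is no depth.
- bot.job_done(): hands the job in; it is judged then, once.
Trained networks look in the newest picture that a camera, given by its name, has taken for a name from the list of things; names that differ only in an ending like _2 or _b are one class to them, and where a whole thing is asked for, a point or a joint stands for the part that bears it (a point fixed in the world has none). Each returns a list of dicts, best first, with "confidence" (0 to 1); they miss things now and then, are a little off and sometimes report something else, mostly with a low value. They report only what shows in the picture. A call takes as long as a camera call. They do not tell look-alikes from the thing itself.
- bot.find_in(camera, target): "location" ([column, row] in pixels, amid what is visible of it).
- bot.mark_of(camera, target): "location" ([column, row] in pixels: a listed point, or the origin of a listed thing).
The state is a dict: "time": time; "q": joint angles; "qd": joint speeds; "joint_efforts": joint torques, N m; "ee_pos": TCP position; "tcp_rot": TCP orientation; "wrist_force": force on the tool from outside, world axes, zero at the start; "torque": the same for the moment, N m; "opening": finger opening in m; "grasp_force": force on a finger pad.
Only numpy, scipy, OpenCV 4.12 (cv2) and the standard library are available. Lean on these libraries where they do the work, as an engineer would, in place of code of your own. Each camera call takes 0.05 s, during which the arm holds its last target. There are 200 camera calls.

TASK

Lift the blue mouthguard case's flip-top lid all the way open, bringing it gently against its stop, then take the orange pen gauge out of its grey stand and hold it upright with its brass tip on the red dot of the white mouthguard, pressing lightly so that the sprung tip is pushed about half-way in. Finish while still holding the gauge there like that, with the lid open; do not jab the mouthguard, and leave the other things on the bench where they are.

Things in the scene. Friction and masses are not known exactly. Their poses are not given: they have to be found in the camera images.
- lid (a joint): Angle of the case's lid about its hinge, rad: 0 shut, 2.1 fully open (leaning back against its stop, 30 degrees past upright). The hinge is stiff (about 0.035 N m), so the lid stays where it is left. It starts shut or slightly ajar.
- lid_tab (a point): Where to pinch the lid: the white thumb tab that juts out from the middle of the lid's free edge. The tab is 16 mm wide (along the case's y), 8 mm thick, and juts out 28 mm beyond the lid's edge; this point lies in it, 17 mm beyond that edge and 105 mm from the hinge line. The point's axes turn with the lid: y along the hinge, -x from the hinge out to the tab.
- lid_hinge (a point): Middle of the hinge line, on the far (+x) upper rim of the case, 31 mm above the bench. The hinge line runs along the point's y; the lid (88 mm from hinge to free edge, 96 mm wide, 6 mm thick) turns about +y as it opens, so its free edge goes up and over towards the case's +x. The point lies at the lid's underside; the tab point is 3 mm above the underside.
- case: Blue hard-plastic mouthguard case, 88 mm (x) by 96 mm (y), 30 mm high without lid, 3 mm walls and floor, open on top under the lid, stuck to the bench. Origin: centre of its underside. Its x points from the tab side to the hinge side.
- guard: White hard-shell mouthguard, a U-shaped arch about 61 mm long by 63 mm wide, fixed inside the case under the lid. Flat biting pads 16 mm wide, their top 18 mm above the bench, with a 4 mm higher lip along the outer edge. Origin: centre of its underside, its x along the arch with the closed end at +x.
- dot (a point): Centre of the red dot, 14 mm across, on the flat top of one pad of the mouthguard, 18 mm above the bench. z up.
- stand: Grey block stand for the gauge, 64 by 64 mm, 72 mm high, fixed on the bench, with an upright through-hole 22 mm wide in the middle. Origin: centre of its underside.
- probe: The pen gauge, loose, about 90 g, standing upright in the stand, the black flange (30 mm across, 6 mm thick) resting on the stand's top. Origin: on the axis, at the flange's underside; z runs up along the pen. Above the flange an orange round handle 16 mm thick reaches up to 90 mm above the origin; below it a steel barrel 16 mm thick tapers from 28 mm to its end 40 mm below the origin, and from that the brass tip sticks out 16 mm more.
- probe_grip (a point): On the gauge's axis half-way up the orange handle (16 mm thick), 50 mm above the body's origin and 106 mm above the point of the tip when it is out. z runs up along the pen.
- probe_tip (a point): The very end of the gauge's round brass tip (6 mm thick); it moves with the tip.
- plunger (a joint): How far the gauge's sprung tip is pushed in, m: 0 out, 0.012 fully in (bottomed). It is half-way in at 0.006. The spring takes 0.5 N to start moving, 2 N at half-way and 3.5 N at the bottom.
- bottle: Bystander: stainless steel bottle, 68 mm thick, 190 mm high. Origin: centre of its underside.
- balm: Bystander: white jar with green lid, 60 mm thick, 55 mm high. Origin: centre of its underside.
- tape: Bystander: roll of white tape, 90 mm across, 38 mm high. Origin: centre of its underside.
- strengthener: Bystander: aluminium grip strengthener lying flat, about 92 by 126 mm, 22 mm high. Origin: centre of its underside.
- dish: Bystander: white ceramic dish, 110 mm across, 30 mm high. Origin: centre of its underside.
- ball_center (a point): Bystander: centre of the grey massage ball, 62 mm thick, lying in the dish.
Not all that is in view belongs to the job. Several things have the shape of the case; the one meant has the colours described above.

How it is judged (in metres and radians):
On the way, in this order (a step that is already met when the one before it is completed fails the run):
1. the lid is fully open against its stop, at rest (value of joint lid above 2 rad and velocity of joint lid below 0.1 rad/s), for 0.2 s.
2. the gauge is out of its stand, in the gripper (z of probe in the frame of stand above 0.14 m and contact force between the fingers and probe above 0.5 N), for 0.2 s.
At the end, for the whole second after the job is handed in: Lid at 1.95 rad or more; gripper holds the gauge still, within 8 degrees of upright, tip end within 7 mm of the dot's centre, sprung tip 3 to 9.5 mm in, pressing the mouthguard with 0.5 to 5 N, gauge not touching case or lid, fingers not touching the mouthguard (value of joint lid above 1.95 rad and horizontal distance between probe_tip and dot below 0.007 m and angle between probe_grip's own z axis and vertical below 0.14 rad and value of joint plunger between 0.003 and 0.0095 m and contact force between guard and probe between 0.5 and 5 N and contact force between the fingers and probe above 0.5 N and contact force between case and probe below 0.2 N and contact force between guard and the fingers below 0.2 N and linear speed of probe below 0.02 m/s); the arm keeps its last pose, push and grip.
It fails at once if the lid is slammed against its stop (over 2.5 rad/s near it) (value of joint lid above 1.7 rad and velocity of joint lid above 2.5 rad/s).
It fails at once if the mouthguard is jabbed with more than 15 N (contact force between guard and anything else above 15 N).
It fails at once if a bystander (bottle, balm, tape, strengthener, dish or ball) is moved by more than 30 mm (distance of any of bottle, balm, tape, strengthener, dish, ball_center from where it was at the start of the episode above 0.03 m).
It also fails if it takes over 69 s, if anything falls off the work surface, if the arm or the gripper's body presses on something with over 40 N, if the wrist force passes 120 N, or if a joint passes its speed limit or range.

## Working session

There is one attempt and no reset: what is moved stays moved. The work goes in short steps, Python scripts to look and compute and a tool call to move; the robot and the scene stay as the last step left them, time stands still between calls to the robot, and variables do not carry over. Pictures are saved under pics/ and viewed, at most 10 in all, crops included, and the job is handed in when it is done.

Besides the shell and the picture viewer there is one more tool, called after "Request:" by a JSON object that holds its "api" and its "payload", one argument or row to a line. arm_command: Moves the arm, as the interface text tells. Its arguments: {"type":"object","properties":{"series":{"type":"array"},"hand":{"type":"number"},"grip_force":{"type":"number"}},"required":["series"]}

```bash
mkdir -p pics; ls
cat > h.py <<'E'
import numpy as np, cv2
from scipy.spatial.transform import Rotation as R
from workcell import bot
def Rm(o): return R.from_euler('xyz',o,degrees=True).as_matrix()
def cam(name):
    o=bot.get_obs(); c=bot.camera(name)
    if name=='wrist':
        T=np.array(c['T_tool_cam']); Rt=Rm(o['tcp_rot'])
        c['R']=Rt@T[:3,:3]; c['t']=Rt@T[:3,3]+np.array(o['ee_pos'])
    else: c['R']=Rm(c['orientation']); c['t']=np.array(c['xyz'])
    return c
def ray(c,px):
    u=cv2.undistortPoints(np.array([[px]],float),np.array(c['camera_matrix']),np.array(c['dist_coeffs']))[0,0]
    d=c['R']@np.array([u[0],-u[1],-1.]); return c['t'],d/np.linalg.norm(d)
def onz(c,px,z):
    t,d=ray(c,px); return t+d*(z-t[2])/d[2]
def tri(rays):
    A=0;b=0
    for t,d in rays:
        P=np.eye(3)-np.outer(d,d); A=A+P; b=b+P@t
    x=np.linalg.solve(A,b); return x,[np.linalg.norm((np.eye(3)-np.outer(d,d))@(x-t)) for t,d in rays]
def proj(c,p):
    q=c['R'].T@(np.array(p)-c['t']); q=np.array([q[0],-q[1],-q[2]])
    return cv2.projectPoints(q[None],np.zeros(3),np.zeros(3),np.array(c['camera_matrix']),np.array(c['dist_coeffs']))[0][0,0]
E
cat > a.py <<'E'
from h import *
o=bot.get_obs(); print({k:np.round(v,3) for k,v in o.items()})
for n in ['scene','top']:
    c=cam(n); cv2.imwrite(f'pics/{n}0.png',c['color']); print(n,c['t'],c['orientation'],np.array(c['camera_matrix'])[0])
    for t in ['lid_tab','lid_hinge','case','stand','probe','probe_grip','bottle','balm','tape','strengthener','dish']:
        print(t,[(np.round(m['location']),round(m['confidence'],2)) for m in bot.mark_of(n,t)][:4])
E
python3 a.py
```

```text
pics
{'time': np.float64(0.0), 'q': array([-6.8985e+01,  5.0120e+00,  1.0034e+01,  9.5100e+01, -2.0000e-03,
        8.9999e+01]), 'qd': array([ 0.018, -0.046,  0.03 , -0.078, -0.084, -0.032]), 'joint_efforts': array([ 1.0000e-03, -5.2038e+01,  4.6481e+01,  1.6000e-02,  0.0000e+00,
       -0.0000e+00]), 'ee_pos': array([ 0.197, -0.513,  0.231]), 'tcp_rot': array([-1.79922e+02,  2.00000e-03,  2.10160e+01]), 'wrist_force': array([-0.746, -0.702, -1.442]), 'torque': array([-0.024,  0.012, -0.007]), 'grasp_force': np.float64(0.0), 'opening': np.float64(0.085)}
scene [1.20432814 0.05832011 0.98098171] [38.1043005  -0.19027527 96.75222818] [466.16242188   0.         285.12429029]
lid_tab [(array([359., 156.]), 0.95), (array([427., 182.]), 0.83), (array([300., 187.]), 0.72), (array([365., 203.]), 0.71)]
lid_hinge [(array([365., 239.]), 0.9), (array([420., 211.]), 0.82), (array([350., 182.]), 0.66), (array([296., 222.]), 0.62)]
case [(array([352., 180.]), 0.96), (array([360., 231.]), 0.92), (array([299., 215.]), 0.84), (array([421., 207.]), 0.71)]
stand [(array([228., 220.]), 0.8), (array([36
[... 489 characters left out ...]
]), 0.93), (array([220., 251.]), 0.87), (array([226., 312.]), 0.82), (array([165., 286.]), 0.62)]
lid_hinge [(array([237., 277.]), 0.91), (array([219., 216.]), 0.73), (array([173., 255.]), 0.67), (array([275., 225.]), 0.62)]
case [(array([276., 245.]), 0.91), (array([172., 268.]), 0.67), (array([232., 292.]), 0.6), (array([220., 231.]), 0.58)]
stand [(array([342., 227.]), 0.85)]
probe [(array([339., 223.]), 0.4)]
probe_grip [(array([344., 225.]), 0.42)]
bottle [(array([419., 197.]), 0.64)]
balm [(array([149., 198.]), 0.59)]
tape [(array([269., 144.]), 0.93), (array([342., 224.]), 0.22)]
strengthener [(array([353., 141.]), 0.55)]
dish [(array([213., 146.]), 0.82), (array([348., 138.]), 0.52)]
```

```bash
python3 -c "
import cv2
a=cv2.imread('pics/top0.png')[110:340,120:460];b=cv2.imread('pics/scene0.png')[130:360,90:490]
cv2.imwrite('pics/topc.png',cv2.resize(a,None,fx=2.3,fy=2.3));cv2.imwrite('pics/scenec.png',cv2.resize(b,None,fx=2,fy=2))"
```

```text
(no output)
```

View pics/topc.png

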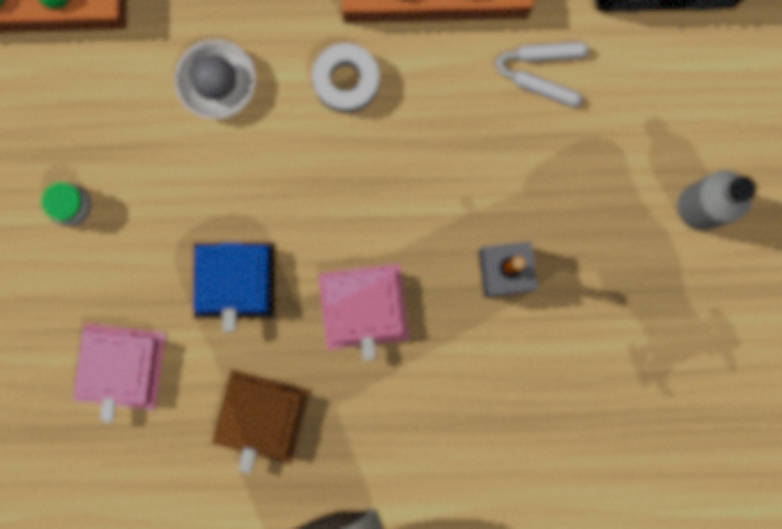

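View pics/scenec.png

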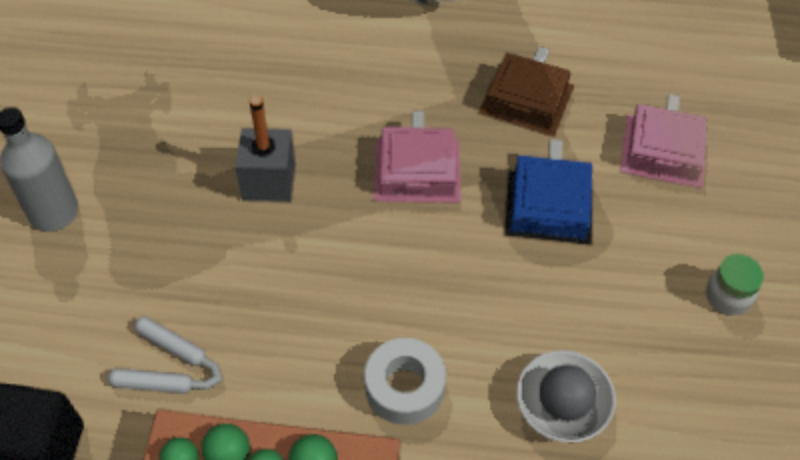

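```bash
cat > b.py <<'E'
from h import *
S=cam('scene');T=cam('top')
for n,s,t in [('tab',(365,203),(220,251)),('hinge',(365,239),(219,216)),('grip',(217,193),(344,225)),('stand',(228,220),(342,227)),('probe',(220,203),(339,223))]:
    print(n,*[np.round(v,4) for v in tri([ray(S,s),ray(T,t)])])
for n,t in [('bottle',(419,197)),('tape',(269,144)),('balm',(149,198))]: print(n,np.round(onz(T,t,0.0),3))
c=cam('wrist'); cv2.imwrite('pics/w0.png',c['color']); o=bot.get_obs()
print(Rm(o['tcp_rot']).round(3), np.round(c['T_tool_cam'],3), np.array(c['camera_matrix']).round(0))
# blue top corners
for nm,C in (('S',S),('T',T)):
    im=C['color'].astype(int); m=((im[...,0]>im[...,2]+50)&(im[...,0]>im[...,1]+40)).astype(np.uint8)
    k,l,st,ce=cv2.connectedComponentsWithStats(m); i=1+np.argmax(st[1:,4]); print(nm,st[i],ce[i]); r=cv2.minAreaRect(np.argwhere(l==i)[:,::-1].astype(np.float32)); print(cv2.boxPoints(r).round(1).tolist(), [onz(C,p,.037)[:2].round(3).tolist() for p in cv2.boxPoints(r)])
E
python3 b.py
```

```text
tab [0.4305 0.1812 0.0502] [0.0037 0.0037]
hinge [0.5375 0.1841 0.0412] [0.0039 0.0039]
grip [ 0.4962 -0.1866  0.1147] [0.0032 0.0032]
stand [ 0.4958 -0.1818  0.0063] [0.0087 0.0087]
probe [ 0.5048 -0.1778  0.0877] [0.0056 0.0056]
bottle [ 0.586 -0.437  0.   ]
tape [0.768 0.031 0.   ]
balm [0.604 0.415 0.   ]
[[ 0.933  0.359 -0.   ]
 [ 0.359 -0.933  0.   ]
 [-0.    -0.    -1.   ]] [[ 0.001  0.948  0.318  0.082]
 [ 1.    -0.001 -0.     0.002]
 [ 0.     0.318 -0.948 -0.142]
 [ 0.     0.     0.     1.   ]] [[376.   0. 280.]
 [  0. 376. 209.]
 [  0.   0.   1.]]
S [ 347  208   39   36 1214] [366.28830313 225.5107084 ]
[[345.3999938964844, 240.89999389648438], [348.8999938964844, 207.5], [387.29998779296875, 211.5], [383.70001220703125, 245.0]] [[0.546, 0.133], [0.44, 0.138], [0.441, 0.237], [0.547, 0.227]]
T [205 216  32  30 909] [220.26842684 230.47414741]
[[205.0, 216.0], [236.0, 216.0], [236.0, 245.0], [205.0, 245.0]] [[0.539, 0.232], [0.537, 0.136], [0.448, 0.138], [0.45, 0.232]]
```

Request:
{"api": "arm_command", "payload": {
  "series": [
    [0.031, -0.0376, 0, 0],
    [0.062, -0.0752, 0, 0],
    [0.093, -0.113, 0, 0],
    [0.124, -0.15, 0, 0],
    [0.155, -0.188, 0, 0]
  ],
  "hand": 0.05
}}

```text
time: 1.85
ee_pos: [0.2746, -0.2806, 0.2313]
tcp_rot: [180.0, -0.0, 21.0]
wrist_force: [0.9, 0.2, 0.8]
opening: 0.05
grasp_force: 0.0
```

Request:
{"api": "arm_command", "payload": {
  "series": [
    [0.031, -0.0376, 0, 0],
    [0.062, -0.0752, 0, 0],
    [0.093, -0.113, 0, 0],
    [0.124, -0.15, 0, 0],
    [0.155, -0.188, 0, 0]
  ]
}}

```text
time: 2.35
ee_pos: [0.3519, -0.0493, 0.2316]
tcp_rot: [180.0, -0.1, 21.0]
wrist_force: [1.8, -0.1, -0.9]
opening: 0.0499
grasp_force: 0.0
```

Request:
{"api": "arm_command", "payload": {
  "series": [
    [0.031, -0.0376, 0, 0.073],
    [0.062, -0.0752, 0, 0.147],
    [0.093, -0.113, 0, 0.22],
    [0.124, -0.15, 0, 0.294],
    [0.155, -0.188, 0, 0.367]
  ]
}}

```text
time: 2.85
ee_pos: [0.4293, 0.0515, 0.231]
tcp_rot: [-177.0, 0.1, 4.9]
wrist_force: [0.6, -0.8, 0.1]
opening: 0.0498
grasp_force: 0.0
```

Request:
{"api": "arm_command", "payload": {
  "series": [
    [0.0, -0.03, 0, 0.03],
    [0.0, -0.06, 0, 0.05],
    [0, -0.09, 0, 0.07],
    [-0.01, -0.12, 0, 0.08],
    [-0.01, -0.13, 0, 0.08]
  ]
}}

```text
time: 3.35
ee_pos: [0.4191, 0.0518, 0.2374]
tcp_rot: [-174.9, 0.4, 3.7]
wrist_force: [0.5, -0.2, -0.8]
opening: 0.0499
grasp_force: 0.0
```

```bash
cat > c.py <<'E'
from h import *
import sys
o=bot.get_obs(); print(np.round(o['time'],2),np.round(o['ee_pos'],4),np.round(o['tcp_rot'],2))
c=cam('wrist'); cv2.imwrite(f'pics/{sys.argv[1]}.png',c['color'])
for t in sys.argv[2:]:
    z,t=t.split(':')[::-1][0],t.split(':')[0]
    print(t,[(np.round(m['location']),round(m['confidence'],2),onz(c,m['location'],float(z)).round(4)) for m in bot.mark_of('wrist',t)][:3])
E
python3 c.py w1 lid_tab:0.034 lid_hinge:0.031 case:0
```

```text
3.35 [0.4191 0.0518 0.2374] [-174.88    0.4     3.65]
lid_tab [(array([157., 152.]), 0.97, array([0.4288, 0.1874, 0.034 ])), (array([ 12., 242.]), 0.94, array([0.3194, 0.3504, 0.034 ])), (array([348., 203.]), 0.58, array([0.3952, 0.0024, 0.034 ]))]
lid_hinge [(array([210., 230.]), 0.83, array([0.3528, 0.1362, 0.031 ])), (array([350.,  90.]), 0.73, array([0.4972, 0.0128, 0.031 ])), (array([158.,  26.]), 0.65, array([0.5379, 0.1819, 0.031 ]))]
case [(array([171.,  81.]), 0.8, array([0.4936, 0.184 , 0.    ])), (array([ 35., 177.]), 0.78, array([0.3828, 0.3395, 0.    ])), (array([206., 251.]), 0.75, array([0.3129, 0.1492, 0.    ]))]
```

View pics/w1.png

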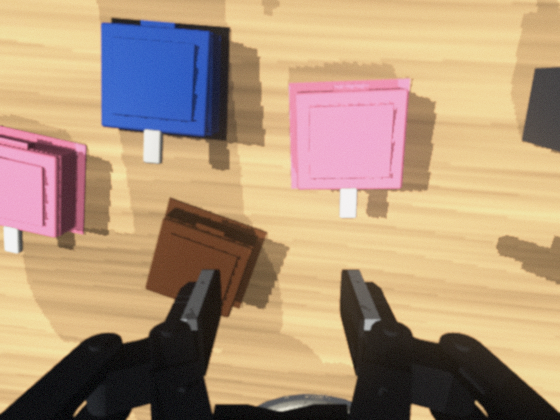

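```bash
python3 -c "
from h import *
print(np.round(bot.get_obs()['q'],2))"
```

```text
[  3.62 -11.89  -5.42  96.86   5.14 179.94]
```

Request:
{"api": "arm_command", "payload": {
  "series": [
    [0, 0, 0, -0.148],
    [0, 0, 0, -0.296],
    [0, 0, 0, -0.444],
    [0, 0, 0, -0.592],
    [0, 0, 0, -0.74]
  ]
}}

```text
time: 4.05
ee_pos: [0.4197, 0.0522, 0.237]
tcp_rot: [-175.9, -3.2, 46.3]
wrist_force: [0.6, 0.4, 0.3]
opening: 0.0498
grasp_force: 0.0
```

Request:
{"api": "arm_command", "payload": {
  "series": [
    [0, 0, 0, -0.148],
    [0, 0, 0, -0.296],
    [0, 0, 0, -0.444],
    [0, 0, 0, -0.592],
    [0, 0, 0, -0.74]
  ]
}}

```text
time: 4.55
ee_pos: [0.4197, 0.0523, 0.237]
tcp_rot: [-179.1, -5.1, 88.8]
wrist_force: [-0.1, -0.3, -0.2]
opening: 0.0505
grasp_force: 0.0
```

Request:
{"api": "arm_command", "payload": {
  "series": [
    [0, 0, 0, -0.148],
    [0, 0, 0, -0.296],
    [0, 0, 0, -0.444],
    [0, 0, 0, -0.592],
    [0, 0, 0, -0.74]
  ]
}}

```text
time: 5.05
ee_pos: [0.4197, 0.0523, 0.237]
tcp_rot: [177.2, -4.3, 131.3]
wrist_force: [0.0, 0.4, -0.1]
opening: 0.0495
grasp_force: 0.0
```

Request:
{"api": "arm_command", "payload": {
  "series": [
    [0, 0, 0, -0.148],
    [0, 0, 0, -0.296],
    [0, 0, 0, -0.444],
    [0, 0, 0, -0.592],
    [0, 0, 0, -0.74]
  ]
}}

```text
time: 5.55
ee_pos: [0.4197, 0.0523, 0.237]
tcp_rot: [175.0, -1.3, 173.7]
wrist_force: [0.4, 0.3, -0.8]
opening: 0.0499
grasp_force: 0.0
```

```bash
cat > m.py <<'E'
from h import *
import sys
o=bot.get_obs(); print(np.round(o['time'],2),np.round(o['ee_pos'],4),np.round(o['tcp_rot'],2),np.round(o['q'],1))
Rt=Rm(o['tcp_rot']); print('toolz',Rt[:,2].round(4))
p=np.array(o['ee_pos'])
for a in sys.argv[1:]:
    q=np.array(eval(a)); print(a,'shift',(Rt.T@(q-p)).round(4)); p=q
E
python3 m.py "[.41,.184,.2]"
```

```text
5.55 [0.4197 0.0523 0.237 ] [175.01  -1.31 173.68] [  3.6 -11.8  -5.4  96.9   5.1  10. ]
toolz [-0.0131  0.0889 -0.996 ]
[.41,.184,.2] shift [0.0233 0.1261 0.0487]
```

Request:
{"api": "arm_command", "payload": {
  "series": [
    [0.006, 0.032, 0.012, -0.03],
    [0.012, 0.064, 0.024, -0.06],
    [0.018, 0.096, 0.036, -0.09],
    [0.023, 0.126, 0.049, -0.11],
    [0.023, 0.126, 0.049, -0.11]
  ]
}}

```text
time: 6.05
ee_pos: [0.4102, 0.1863, 0.1982]
tcp_rot: [174.9, -0.9, 179.8]
wrist_force: [-0.3, -1.7, -0.2]
opening: 0.05
grasp_force: 0.0
```

```bash
python3 c.py w2 lid_tab:0.034 lid_hinge:0.031 case:0; python3 m.py
```

```text
6.05 [0.4102 0.1863 0.1982] [174.91  -0.9  179.83]
lid_tab [(array([ 31., 170.]), 0.88, array([0.3909, 0.0048, 0.034 ])), (array([265., 221.]), 0.86, array([0.4394, 0.1865, 0.034 ])), (array([464.,  74.]), 0.73, array([0.3207, 0.3473, 0.034 ]))]
lid_hinge [(array([431., 199.]), 0.8, array([0.4249, 0.3344, 0.031 ])), (array([204., 117.]), 0.66, array([0.352 , 0.1397, 0.031 ])), (array([260., 316.]), 0.64, array([0.5363, 0.1801, 0.031 ]))]
case [(array([263., 260.]), 0.87, array([0.4928, 0.1853, 0.    ])), (array([215.,  61.]), 0.77, array([0.309 , 0.1483, 0.    ])), (array([ 73., 231.]), 0.59, array([0.4554, 0.0108, 0.    ]))]
6.25 [0.4112 0.1834 0.2001] [174.9   -0.76 179.57] [ 20.9 -10.4  -8.3  91.    5.   21.4]
toolz [-0.0126  0.0889 -0.996 ]
```

View pics/w2.png

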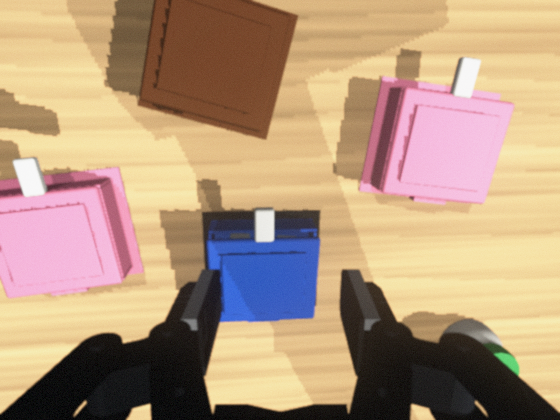

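```bash
cat > d.py <<'E'
from h import *
c=cam('wrist');S=cam('scene');T=cam('top'); D={}
est={'lid_tab':[.431,.183,.048],'lid_hinge':[.537,.183,.031]}
for t in est:
    rs=[];pw=[]
    for n,C in (('wrist',c),('scene',S),('top',T)):
        e=proj(C,est[t]); ms=[m for m in bot.mark_of(n,t) if np.linalg.norm(np.array(m['location'])-e)<(25 if n=='wrist' else 9)]
        print(t,n,e.round(0),[(np.round(m['location'],1),round(m['confidence'],2)) for m in ms])
        if ms: rs.append(ray(C,ms[0]['location']))
    print([np.round(v,4) for v in tri(rs)])
    for z in (.034,.045,.055): print(z,(rs[0][0]+rs[0][1]*(z-rs[0][0][2])/rs[0][1][2]).round(4))
E
python3 d.py; python3 m.py "[.431,.183,.12]" "[.431,.183,.04]"
```

```text
lid_tab wrist [265. 214.] [(array([266.5, 218.8]), 0.83)]
lid_tab scene [367. 204.] [(array([369.1, 205.5]), 0.88)]
lid_tab top [221. 251.] [(array([221.3, 248.9]), 0.8)]
[array([0.4361, 0.1847, 0.0471]), array([0.0009, 0.0039, 0.0033])]
0.034 [0.4399 0.1847 0.034 ]
0.045 [0.436  0.1841 0.045 ]
0.055 [0.4326 0.1837 0.055 ]
lid_hinge wrist [267. 314.] [(array([265.3, 310.9]), 0.89)]
lid_hinge scene [366. 241.] [(array([365.9, 237. ]), 0.66)]
lid_hinge top [221. 216.] [(array([216.4, 214.8]), 0.78)]
[array([0.5342, 0.1866, 0.0402]), array([0.0074, 0.0052, 0.0118])]
0.034 [0.5316 0.1818 0.034 ]
0.045 [0.5245 0.1814 0.045 ]
0.055 [0.518 0.181 0.055]
6.7 [0.4111 0.1837 0.1999] [174.89  -0.77 179.57] [ 20.9 -10.4  -8.4  90.9   5.   21.4]
toolz [-0.0128  0.0891 -0.9959]
[.431,.183,.12] shift [-0.0209 -0.0076  0.0792]
[.431,.183,.04] shift [-0.0011 -0.0071  0.0797]
```

Request:
{"api": "arm_command", "payload": {
  "series": [
    [-0.012, -0.003, 0.04, 0],
    [-0.0234, -0.0056, 0.08, 0],
    [-0.024, -0.0095, 0.12, 0],
    [-0.0245, -0.0128, 0.155, 0],
    [-0.0245, -0.0128, 0.16, 0]
  ]
}}

```text
time: 7.2
ee_pos: [0.4309, 0.1841, 0.0348]
tcp_rot: [175.0, -1.1, 179.6]
wrist_force: [-1.2, -0.4, 1.1]
opening: 0.05
grasp_force: 0.0
```

Request:
{"api": "arm_command", "payload": {
  "series": [
    [0, 0, 0, 0],
    [0, 0, 0, 0],
    [0, 0, 0, 0],
    [0, 0, 0, 0],
    [0, 0, 0, 0]
  ],
  "hand": 0,
  "grip_force": 20
}}

```text
time: 7.7
ee_pos: [0.4344, 0.1862, 0.0408]
tcp_rot: [174.8, -0.6, 179.6]
wrist_force: [1.1, 6.4, 0.2]
opening: 0.0157
grasp_force: 21.0
```

```bash
python3 m.py; python3 c.py w3 lid_tab:0.05
```

```text
7.7 [0.4344 0.1862 0.0408] [174.76  -0.63 179.62] [ 20.1  -6.3 -22.3  72.7   5.1  20.6]
toolz [-0.0103  0.0914 -0.9958]
7.7 [0.4344 0.1862 0.0408] [174.76  -0.63 179.62]
lid_tab [(array([284., 293.]), 0.86, array([0.4339, 0.1856, 0.05  ]))]
```

View pics/w3.png

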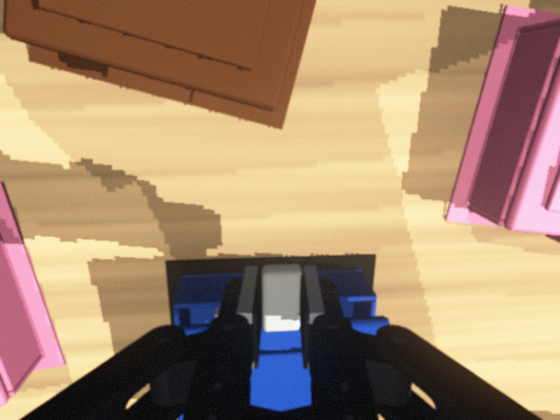

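```bash
cat > e.py <<'E'
from h import *
o=bot.get_obs(); Rt=Rm(o['tcp_rot']); r=.105; th0=.17+.029
C=lambda f: r*np.array([-np.cos(f),0,np.sin(f)])
th=np.concatenate([np.linspace(th0,1.85,17),np.linspace(1.85,2.07+.029,5)[1:]])[1:]
ps=[Rt.T@(C(t)-C(th0)) for t in th]
for k in range(4):
    b=ps[5*k-1] if k else 0
    print([ [*(p-b).round(3).tolist(),0] for p in ps[5*k:5*k+5]])
E
python3 e.py
```

```text
[[-0.003, 0.001, -0.01, 0], [-0.006, 0.002, -0.021, 0], [-0.011, 0.003, -0.03, 0], [-0.017, 0.004, -0.04, 0], [-0.023, 0.005, -0.048, 0]]
[[-0.007, 0.001, -0.008, 0], [-0.016, 0.001, -0.015, 0], [-0.025, 0.002, -0.021, 0], [-0.034, 0.003, -0.026, 0], [-0.044, 0.003, -0.03, 0]]
[[-0.01, 0.0, -0.003, 0], [-0.021, 0.001, -0.005, 0], [-0.032, 0.001, -0.006, 0], [-0.043, 0.001, -0.006, 0], [-0.053, 0.001, -0.005, 0]]
[[-0.011, -0.0, 0.002, 0], [-0.017, -0.0, 0.004, 0], [-0.023, -0.0, 0.007, 0], [-0.029, -0.001, 0.009, 0], [-0.035, -0.001, 0.012, 0]]
```

Request:
{"api": "arm_command", "payload": {
  "series": [
    [-0.003, 0.001, -0.01, 0],
    [-0.006, 0.002, -0.021, 0],
    [-0.011, 0.003, -0.03, 0],
    [-0.017, 0.004, -0.04, 0],
    [-0.023, 0.005, -0.048, 0]
  ]
}}

```text
time: 8.3
ee_pos: [0.4576, 0.1858, 0.0881]
tcp_rot: [174.9, -0.8, 179.6]
wrist_force: [-0.4, 2.5, -1.6]
opening: 0.0154
grasp_force: 25.3
```

Request:
{"api": "arm_command", "payload": {
  "series": [
    [-0.007, 0.001, -0.008, 0],
    [-0.016, 0.001, -0.015, 0],
    [-0.025, 0.002, -0.021, 0],
    [-0.034, 0.003, -0.026, 0],
    [-0.044, 0.003, -0.03, 0]
  ]
}}

```text
time: 8.8
ee_pos: [0.502, 0.1853, 0.1174]
tcp_rot: [174.9, -0.8, 179.6]
wrist_force: [-4.4, -0.6, 7.2]
opening: 0.0156
grasp_force: 21.3
```

Request:
{"api": "arm_command", "payload": {
  "series": [
    [-0.01, 0.0, -0.003, 0],
    [-0.021, 0.001, -0.005, 0],
    [-0.032, 0.001, -0.006, 0],
    [-0.043, 0.001, -0.006, 0],
    [-0.053, 0.001, -0.005, 0]
  ]
}}

```text
time: 9.3
ee_pos: [0.5563, 0.1853, 0.1216]
tcp_rot: [174.9, -0.7, 179.6]
wrist_force: [0.3, 0.8, 0.5]
opening: 0.0022
grasp_force: 0.0
```

Request:
{"api": "arm_command", "payload": {
  "series": [
    [-0.011, 0, 0.002, 0],
    [-0.017, 0, 0.004, 0],
    [-0.023, 0, 0.007, 0],
    [-0.029, -0.001, 0.009, 0],
    [-0.035, -0.001, 0.012, 0]
  ]
}}

```text
time: 9.8
ee_pos: [0.5897, 0.1857, 0.1079]
tcp_rot: [174.9, -0.8, 179.6]
wrist_force: [0.2, 0.3, 0.5]
opening: 0.0002
grasp_force: 0.0
```

```bash
python3 m.py
cat > f.py <<'E'
from h import *
S=cam('scene');T=cam('top')
print(np.round(bot.get_obs()['wrist_force'],1))
for n,C in (('scene',S),('top',T)):
    print(n,[(np.round(m['location'],1),round(m['confidence'],2)) for m in bot.mark_of(n,'lid_tab')], [proj(C,[.536+.105*np.sin(a-1.5708),.183,.031+.105*np.cos(a-1.5708)]).round(1) for a in (1.9,2.0,2.13)])
a=cv2.resize(S['color'][150:290,280:470],None,fx=2.1,fy=2.1);b=cv2.resize(T['color'][170:310,150:340],None,fx=2.1,fy=2.1)
cv2.imwrite('pics/lid.png',np.hstack([a,b]))
E
python3 f.py
```

```text
9.8 [0.5897 0.1857 0.1079] [174.91  -0.79 179.6 ] [15.1 13.   5.3 81.7  5.1 15.6]
toolz [-0.0132  0.0889 -0.996 ]
[-0.4  0.3  0.9]
scene [(array([300.1, 190.8]), 0.92), (array([355.4, 156.7]), 0.92), (array([424.6, 182.1]), 0.66)] [array([371.6, 228.3]), array([371.3, 232.8]), array([370.8, 238.8])]
top [(array([278.4, 261.2]), 0.83), (array([168.4, 286.2]), 0.61), (array([343.9, 224.3]), 0.46)] [array([216.6, 201.9]), array([216.7, 198.8]), array([217., 195.])]
```

View pics/lid.png

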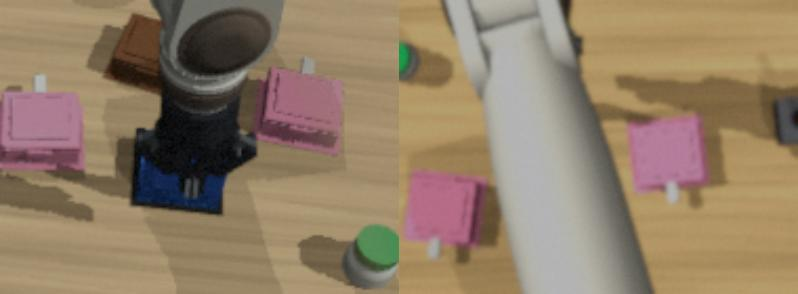

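```bash
python3 c.py w4 lid_tab:0.12 lid_hinge:0.031 case:0 dot:0.018
```

```text
10.0 [0.5892 0.1857 0.1081] [174.9   -0.81 179.59]
lid_tab [(array([283., 174.]), 0.87, array([0.5393, 0.1846, 0.12  ]))]
lid_hinge [(array([264., 136.]), 0.61, array([0.5363, 0.1826, 0.031 ]))]
case [(array([262.,  58.]), 0.64, array([0.4922, 0.1833, 0.    ]))]
dot [(array([302.,  36.]), 0.84, array([0.4819, 0.2054, 0.018 ]))]
```

View pics/w4.png

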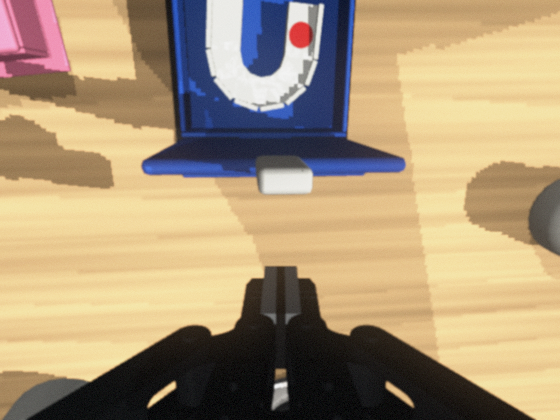

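```bash
python3 m.py "[.588,.184,.182]" "[.485,.184,.182]" "[.485,.184,.085]" "[.545,.184,.085]" "[.560,.184,.085]"
```

```text
10.25 [0.5892 0.1858 0.1085] [174.89  -0.77 179.6 ] [15.1 12.9  5.3 81.8  5.1 15.6]
toolz [-0.0127  0.0891 -0.9959]
[.588,.184,.182] shift [ 0.0022  0.0048 -0.0734]
[.485,.184,.182] shift [ 0.103  -0.0008  0.0013]
[.485,.184,.085] shift [-0.0013 -0.0086  0.0966]
[.545,.184,.085] shift [-0.06    0.0005 -0.0008]
[.560,.184,.085] shift [-0.015   0.0001 -0.0002]
```

Request:
{"api": "arm_command", "payload": {
  "series": [
    [0.001, 0.0025, -0.037, 0],
    [0.002, 0.005, -0.073, 0],
    [0.03, 0.005, -0.073, 0],
    [0.07, 0.0045, -0.072, 0],
    [0.105, 0.004, -0.072, 0]
  ]
}}

```text
time: 10.75
ee_pos: [0.484, 0.184, 0.1818]
tcp_rot: [174.9, -0.8, 179.6]
wrist_force: [0.2, 0.7, 0.6]
opening: 0.0001
grasp_force: 0.0
```

Request:
{"api": "arm_command", "payload": {
  "series": [
    [0, -0.003, 0.035, 0],
    [-0.001, -0.0055, 0.065, 0],
    [-0.001, -0.008, 0.09, 0],
    [-0.0013, -0.0086, 0.097, 0],
    [-0.0013, -0.0086, 0.097, 0]
  ]
}}

```text
time: 11.25
ee_pos: [0.4848, 0.184, 0.0839]
tcp_rot: [174.9, -0.9, 179.6]
wrist_force: [0.9, 0.3, 1.4]
opening: 0.0002
grasp_force: 0.0
```

Request:
{"api": "arm_command", "payload": {
  "series": [
    [-0.015, 0, 0, 0],
    [-0.028, 0, 0, 0],
    [-0.036, 0, 0, 0],
    [-0.043, 0, 0, 0],
    [-0.049, 0, -0.0007, 0]
  ]
}}

```text
time: 11.75
ee_pos: [0.5348, 0.1837, 0.0849]
tcp_rot: [174.9, -0.8, 179.6]
wrist_force: [-0.5, 0.2, -0.5]
opening: -0.0002
grasp_force: 0.3
```

Request:
{"api": "arm_command", "payload": {
  "series": [
    [-0.004, 0, 0, 0],
    [-0.008, 0, 0, 0],
    [-0.012, 0, 0, 0],
    [-0.015, 0, 0, 0],
    [-0.018, 0, 0, 0]
  ]
}}

```text
time: 12.25
ee_pos: [0.5524, 0.1836, 0.0841]
tcp_rot: [174.9, -0.8, 179.6]
wrist_force: [-0.4, 0.1, -0.1]
opening: -0.0002
grasp_force: 0.2
```

```bash
python3 m.py; python3 c.py w5 lid_tab:0.12 lid_hinge:0.031; python3 f.py
```

```text
12.25 [0.5524 0.1836 0.0841] [174.9   -0.79 179.6 ] [15.9  8.3 -2.7 78.3  5.1 16.3]
toolz [-0.0131  0.089  -0.9959]
12.25 [0.5524 0.1836 0.0841] [174.9   -0.79 179.6 ]
lid_tab []
lid_hinge [(array([273., 207.]), 0.8, array([0.5348, 0.1829, 0.031 ]))]
[-0.1  0.8  1.1]
scene [(array([423.4, 182.5]), 0.9), (array([361.7, 156.4]), 0.77), (array([299. , 190.6]), 0.59), (array([369. , 236.9]), 0.57), (array([374.6, 226.3]), 0.44)] [array([371.6, 228.3]), array([371.3, 232.8]), array([370.8, 238.8])]
top [(array([278.4, 262.5]), 0.79), (array([166. , 287.7]), 0.62)] [array([216.6, 201.9]), array([216.7, 198.8]), array([217., 195.])]
```

Push on gently in small steps until the force shows the stop.

Request:
{"api": "arm_command", "payload": {
  "series": [
    [-0.0015, 0, 0, 0],
    [-0.003, 0, 0, 0],
    [-0.0045, 0, 0, 0],
    [-0.006, 0, 0, 0],
    [-0.006, 0, 0, 0]
  ]
}}

```text
time: 13.1
ee_pos: [0.5578, 0.1835, 0.0839]
tcp_rot: [174.9, -0.9, 179.6]
wrist_force: [-3.9, 0.0, 1.2]
opening: 0.0003
grasp_force: 2.1
```

Request:
{"api": "arm_command", "payload": {
  "series": [
    [-0.0015, 0, 0, 0],
    [-0.003, 0, 0, 0],
    [-0.0045, 0, 0, 0],
    [-0.005, 0, 0, 0],
    [-0.005, 0, 0, 0]
  ]
}}

```text
time: 13.6
ee_pos: [0.5588, 0.1835, 0.0835]
tcp_rot: [174.9, -1.3, 179.6]
wrist_force: [-25.3, -0.2, 10.9]
opening: 0.0002
grasp_force: 13.6
```

Request:
{"api": "arm_command", "payload": {
  "series": [
    [0.008, 0, 0, 0],
    [0.03, 0.002, -0.02, 0],
    [0.055, 0.005, -0.06, 0],
    [0.075, 0.008, -0.1, 0],
    [0.085, 0.0095, -0.137, 0]
  ]
}}

```text
time: 14.1
ee_pos: [0.4791, 0.1814, 0.2247]
tcp_rot: [174.9, -0.7, 179.6]
wrist_force: [2.1, 0.1, -0.2]
opening: -0.0001
grasp_force: 0.0
```

Request:
{"api": "arm_command", "payload": {
  "series": [
    [0, 0, -0.02, 0],
    [0, 0, -0.02, 0],
    [0, 0, -0.02, 0],
    [0, 0, -0.02, 0],
    [0, 0, -0.02, 0]
  ],
  "hand": 0.04
}}

```text
time: 14.6
ee_pos: [0.4802, 0.1795, 0.241]
tcp_rot: [174.9, -0.9, 179.6]
wrist_force: [1.9, 0.7, -0.5]
opening: 0.0405
grasp_force: 0.0
```

```bash
python3 c.py w5 lid_tab:0.125 lid_hinge:0.031 dot:0.018 guard:0.006
python3 - <<'E'
from h import *
import cv2
im=cv2.imread('pics/w5.png').astype(int); c=cam('wrist')
m=((im[...,2]>120)&(im[...,1]<70)&(im[...,0]<70)).astype(np.uint8)
k,l,st,ce=cv2.connectedComponentsWithStats(m); i=1+np.argmax(st[1:,4]); print(st[i],ce[i],onz(c,ce[i],.018))
for n in('scene','top'):
    C=cam(n); print(n,[(np.round(m['location'],1),round(m['confidence'],2)) for m in bot.mark_of(n,'dot')],[onz(C,m['location'],.018).round(4) for m in bot.mark_of(n,'dot')])
    im=C['color'].astype(int); m=((im[...,2]>110)&(im[...,1]<70)&(im[...,0]<70)).astype(np.uint8); q=proj(C,[.482,.205,.018]).astype(int)
    m[:q[1]-10]=0;m[q[1]+10:]=0;m[:,:q[0]-10]=0;m[:,q[0]+10:]=0
    if m.any(): e=np.argwhere(m).mean(0)[::-1]; print(m.sum(),e,onz(C,e,.018))
    for t,x in (('probe_grip',(.497,-.186,.122)),('probe',(.497,-.186,.072)),('stand',(.497,-.186,0))):
        print(t,proj(C,x).round(1),[(np.round(m['location'],1),round(m['confidence'],2),onz(C,m['location'],x[2])[:2].round(4)) for m in bot.mark_of(n,t)][:2])
E
python3 m.py
```

```text
14.6 [0.4802 0.1795 0.241 ] [174.94  -0.89 179.59]
lid_tab [(array([48., 77.]), 0.89, array([0.3937, 0.0456, 0.125 ])), (array([275., 332.]), 0.73, array([0.5878, 0.1837, 0.125 ]))]
lid_hinge [(array([266., 230.]), 0.8, array([0.5355, 0.1816, 0.031 ])), (array([426., 112.]), 0.71, array([0.4234, 0.3353, 0.031 ])), (array([ 82., 196.]), 0.67, array([0.4952, 0.0124, 0.031 ]))]
dot [(array([290., 172.]), 0.96, array([0.4797, 0.2075, 0.018 ])), (array([266., 180.]), 0.38, array([0.4875, 0.1834, 0.018 ]))]
guard [(array([265., 180.]), 0.81, array([0.4904, 0.183 , 0.006 ]))]
[283 169  11  10  58] [288.34482759 173.05172414] [0.48148548 0.20630164 0.018     ]
scene [(array([377.1, 224.4]), 0.77)] [array([0.4718, 0.2138, 0.018 ])]
10 [372.8 226. ] [0.47826729 0.2026455  0.018     ]
probe_grip [218.2 191.4] [(array([218.9, 190.9]), 0.56, array([ 0.4953, -0.1846]))]
probe [220.3 204.3] [(array([219.6, 205.3]), 0.7, array([ 0.5004, -0.1872])), (array([228.4, 219.1]), 0.45, array([ 0.5403, -0.1569]))]
stand [223.2 221.5] [(array([226.8, 219.6]), 0.79, array([ 0.4898, -0.1779]))]
top [] []
probe_grip [345.2 224.3] [(array([338.6, 228. ]), 0.59, array([ 0.4868, -0.1667])), (array([211.7, 141.8]), 0.44, array([0.7496, 0.1969]))]
probe [343.1 225.6] [(array([342.6, 223.3]), 0.56, array([ 0.5038, -0.1848]))]
stand [340.3 227.2] [(array([337.8, 230.1]), 0.72, array([ 0.4882, -0.1778]))]
15.5 [0.4804 0.1796 0.2423] [174.9   -0.79 179.6 ] [17.7 -0.8  5.2 95.2  5.1 18.1]
toolz [-0.013   0.089  -0.9959]
```

View pics/w5.png

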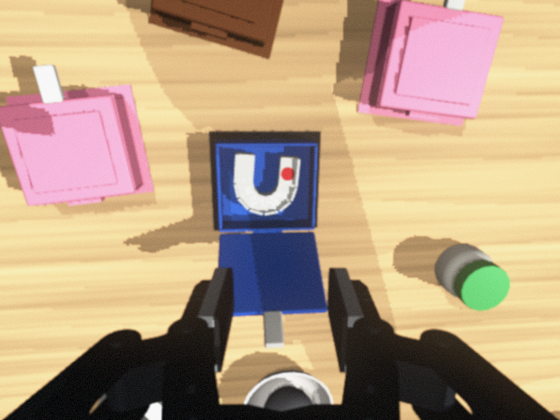

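```bash
cat > g.py <<'E'
from h import *
o=bot.get_obs(); Rt=Rm(o['tcp_rot']); p=np.array(o['ee_pos'])
for q,w in (([.487,.06,.262],.74),([.492,-.06,.262],.74),([.497,-.175,.262],.08)):
    q=np.array(q); print((Rt.T@(q-p)).round(4),w); p=q; Rt=Rt@R.from_rotvec([0,0,w]).as_matrix()
print(Rt.round(3))
E
python3 g.py
```

```text
[-0.0072 -0.1173 -0.0303] 0.74
[-0.0849 -0.0843 -0.0107] 0.74
[-0.1146 -0.0046 -0.0103] 0.08
[[-0.003  1.    -0.013]
 [ 0.996  0.004  0.089]
 [ 0.089 -0.013 -0.996]]
```

Request:
{"api": "arm_command", "payload": {
  "series": [
    [-0.0014, -0.0235, -0.006, 0.148],
    [-0.003, -0.047, -0.012, 0.296],
    [-0.0043, -0.07, -0.018, 0.444],
    [-0.0058, -0.094, -0.024, 0.592],
    [-0.0072, -0.1173, -0.03, 0.74]
  ]
}}

```text
time: 16.0
ee_pos: [0.487, 0.0591, 0.2619]
tcp_rot: [176.8, -4.0, 136.9]
wrist_force: [-0.5, 0.7, -0.4]
opening: 0.0397
grasp_force: 0.0
```

Request:
{"api": "arm_command", "payload": {
  "series": [
    [-0.017, -0.017, -0.002, 0.148],
    [-0.034, -0.034, -0.004, 0.296],
    [-0.051, -0.051, -0.006, 0.444],
    [-0.068, -0.068, -0.008, 0.592],
    [-0.085, -0.084, -0.0107, 0.74]
  ]
}}

```text
time: 16.5
ee_pos: [0.4922, -0.0609, 0.2617]
tcp_rot: [-179.7, -5.1, 94.4]
wrist_force: [0.1, 0.7, -0.5]
opening: 0.0397
grasp_force: 0.0
```

Request:
{"api": "arm_command", "payload": {
  "series": [
    [-0.03, -0.001, -0.003, 0.04],
    [-0.065, -0.003, -0.006, 0.08],
    [-0.1, -0.004, -0.009, 0.08],
    [-0.1146, -0.0046, -0.0103, 0.08],
    [-0.1146, -0.0046, -0.0103, 0.08]
  ]
}}

```text
time: 17.0
ee_pos: [0.4973, -0.1763, 0.2612]
tcp_rot: [-179.2, -5.1, 90.0]
wrist_force: [-0.4, 0.2, 0.1]
opening: 0.0399
grasp_force: 0.0
```

```bash
python3 c.py w6 probe_grip:0.122 probe:0.072 stand:0; python3 m.py
```

```text
17.0 [ 0.4973 -0.1763  0.2612] [-179.23   -5.12   90.01]
probe_grip [(array([276., 219.]), 0.63, array([ 0.4928, -0.1857,  0.122 ]))]
probe [(array([281., 202.]), 0.65, array([ 0.4962, -0.1828,  0.072 ]))]
stand [(array([282., 189.]), 0.95, array([ 0.4965, -0.1839,  0.    ]))]
17.2 [ 0.4974 -0.1739  0.2619] [-179.28   -5.12   90.2 ] [-21.7   5.2  13.5 101.    4.5  68. ]
toolz [-0.0129  0.0891 -0.9959]
```

View pics/w6.png

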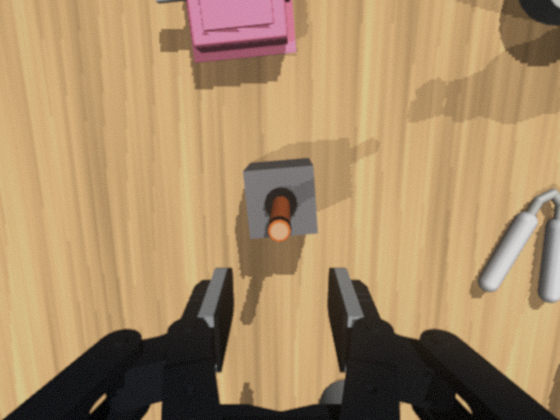

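```bash
python3 - <<'E'
from h import *
c=cam('wrist')
for px,z in (((279,230),.162),):print(onz(c,px,z))
im=c['color'].astype(int); hsv=cv2.cvtColor(c['color'],cv2.COLOR_BGR2HSV)
m=((im[...,2]>190)&(im[...,2]-im[...,0]>70)&(im[...,1]<170)).astype(np.uint8); m[:190]=0;m[260:]=0;m[:,:255]=0;m[:,305:]=0
ys,xs=np.nonzero(m); print(m.sum(),xs.min(),xs.max(),ys.min(),ys.max(),xs.mean(),ys.mean(),onz(c,(xs.mean(),ys.mean()),.162))
print([(t,[(np.round(m['location'],1),onz(c,m['location'],z).round(4)) for m in bot.mark_of('wrist',t)][:1]) for t,z in (('probe_grip',.122),('probe',.072),('stand',0))])
# flange/hole: dark pixels
g=im.max(2); m=np.zeros_like(g); m[175:220,262:300]=g[175:220,262:300]<45; ys,xs=np.nonzero(m); print(m.sum(),xs.min(),xs.max(),ys.min(),ys.max())
E
python3 m.py "[.497,-.186,.18]" "[.497,-.186,.108]"
```

```text
[ 0.49620465 -0.1804946   0.162     ]
251 269 304 224 259 279.7051792828685 234.4780876494024 [ 0.49670676 -0.18371149  0.162     ]
[('probe_grip', [(array([275.5, 220.9]), array([ 0.4928, -0.1849,  0.122 ]))]), ('probe', [(array([278.6, 205.9]), array([ 0.4944, -0.1841,  0.072 ]))]), ('stand', [(array([279.9, 191.7]), array([ 0.4946, -0.1843,  0.    ]))])]
44 267 294 192 213
17.4 [ 0.4974 -0.1741  0.2619] [-179.29   -5.1    90.22] [-21.7   5.2  13.6 101.    4.5  67.9]
toolz [-0.0128  0.0889 -0.996 ]
[.497,-.186,.18] shift [-0.0191  0.0006  0.0805]
[.497,-.186,.108] shift [-0.0064  0.0009  0.0717]
```

Request:
{"api": "arm_command", "payload": {
  "series": [
    [-0.013, 0, 0.04, 0],
    [-0.016, 0, 0.08, 0],
    [-0.019, 0, 0.115, 0],
    [-0.0215, 0, 0.145, 0],
    [-0.0224, 0.0002, 0.1565, 0]
  ]
}}

```text
time: 17.9
ee_pos: [0.4942, -0.1823, 0.1009]
tcp_rot: [-179.1, -5.2, 90.2]
wrist_force: [-0.7, 0.3, 0.2]
opening: 0.0402
grasp_force: 0.0
```

Request:
{"api": "arm_command", "payload": {
  "series": [
    [0, 0, 0, 0],
    [0, 0, 0, 0],
    [0, 0, 0, 0],
    [0, 0, 0, 0],
    [0, 0, 0, 0]
  ]
}}

```text
time: 18.4
ee_pos: [0.496, -0.1835, 0.1047]
tcp_rot: [-179.3, -5.1, 90.1]
wrist_force: [0.1, -0.3, -0.1]
opening: 0.04
grasp_force: 0.0
```

```bash
python3 m.py
python3 - <<'E'
from h import *
c=cam('wrist'); print([(t,[(np.round(m['location'],1),onz(c,m['location'],z).round(4)) for m in bot.mark_of('wrist',t)][:1]) for t,z in (('probe_grip',.122),('probe',.072),('stand',0))])
E
```

```text
18.4 [ 0.496  -0.1835  0.1047] [-179.34   -5.08   90.15] [-22.7   4.1  -5.   83.5   4.4  67. ]
toolz [-0.0118  0.0884 -0.996 ]
[('probe_grip', [(array([270.8, 300.4]), array([ 0.4935, -0.1833,  0.122 ]))]), ('probe', [(array([274.6, 256. ]), array([ 0.4936, -0.184 ,  0.072 ]))]), ('stand', [(array([279.9, 219.6]), array([ 0.4954, -0.184 ,  0.    ]))])]
```

Good alignment; grip, then lift to clear (probe z > 0.14 above stand base).

Request:
{"api": "arm_command", "payload": {
  "series": [
    [0, 0, 0, 0],
    [0, 0, 0, 0],
    [0, 0, 0, 0],
    [0, 0, 0, 0],
    [0, 0, 0, 0]
  ],
  "hand": 0,
  "grip_force": 40
}}

```text
time: 19.1
ee_pos: [0.4955, -0.1833, 0.1038]
tcp_rot: [-179.3, -5.1, 90.1]
wrist_force: [-0.1, 0.5, 1.1]
opening: 0.0152
grasp_force: 38.9
```

Request:
{"api": "arm_command", "payload": {
  "series": [
    [0.002, 0, -0.02, 0],
    [0.004, 0, -0.045, 0],
    [0.007, 0, -0.075, 0],
    [0.009, 0, -0.1, 0],
    [0.0095, 0, -0.11, 0]
  ]
}}

```text
time: 19.6
ee_pos: [0.4976, -0.1838, 0.2165]
tcp_rot: [-179.4, -5.0, 90.2]
wrist_force: [0.2, -0.4, -1.4]
opening: 0.0147
grasp_force: 39.1
```

Request:
{"api": "arm_command", "payload": {
  "series": [
    [0, 0, 0, 0],
    [0, 0, 0, 0],
    [0, 0, 0, 0],
    [0, 0, 0, 0],
    [0, 0, 0, 0]
  ]
}}

```text
time: 20.1
ee_pos: [0.4967, -0.1835, 0.2135]
tcp_rot: [-179.2, -5.1, 90.1]
wrist_force: [0.1, 0.2, -0.7]
opening: 0.0152
grasp_force: 39.1
```

```bash
cat > k.py <<'E'
from h import *
o=bot.get_obs(); Rt=Rm(o['tcp_rot']); p=np.array(o['ee_pos']); z=Rt[:,2]
print(np.round(o['time'],2),p.round(4),np.round(o['tcp_rot'],2),np.round(o['wrist_force'],1))
g=p-.019*z; print('graspcentre',g.round(4))
W=cam('wrist'); rays={}
L=[('wrist',W)]+[(n,cam(n)) for n in('scene','top')]
for t,h in (('probe_grip',0),('probe',-.05),('probe_tip',-.106)):
    rs=[]
    for n,C in L:
        e=proj(C,g+[0,0,h]); ms=[m for m in bot.mark_of(n,t) if np.linalg.norm(np.array(m['location'])-e)<30]
        print(t,n,e.round(1),[(np.round(m['location'],1),round(m['confidence'],2)) for m in ms[:2]], onz(C,ms[0]['location'],g[2]+h).round(4) if ms else '')
        if ms: rs.append(ray(C,ms[0]['location']))
    if len(rs)>1: print('  tri',*[np.round(v,4) for v in tri(rs)])
E
python3 k.py
```

```text
20.1 [ 0.4967 -0.1835  0.2135] [-179.21   -5.13   90.14] [ 0.1  0.2 -0.7]
graspcentre [ 0.497  -0.1852  0.2324]
probe_grip wrist [277.7 307. ] [(array([277.4, 303.9]), 0.64)] [ 0.4969 -0.1839  0.2324]
probe_grip scene [213.2 159.5] [(array([213.7, 156.7]), 0.47)] [ 0.4883 -0.186   0.2324]
probe_grip top [350.1 221.2] [(array([347., 218.]), 0.48)] [ 0.5058 -0.1774  0.2324]
  tri [ 0.5012 -0.178   0.2461] [0.0043 0.0035 0.0042]
probe wrist [279.7 259.3] [(array([278.5, 255.6]), 0.64)] [ 0.4963 -0.1832  0.1824]
probe scene [215.7 174.5] [(array([215. , 173.7]), 0.46)] [ 0.4945 -0.1874  0.1824]
probe top [347.6 222.7] [(array([344.1, 219.6]), 0.53)] [ 0.5058 -0.1758  0.1824]
  tri [ 0.5015 -0.1796  0.1916] [0.005  0.0051 0.0061]
probe_tip wrist [281.1 228.4] [(array([279.2, 225.3]), 0.45)] [ 0.4957 -0.1831  0.1264]
probe_tip scene [218.3 190.2] [] 
probe_tip top [345.1 224.2] []
```

Request:
{"api": "arm_command", "payload": {
  "series": [
    [0.02, -0.001, 0.002, 0],
    [0.055, -0.002, 0.005, 0],
    [0.092, -0.003, 0.008, 0],
    [0.13, -0.004, 0.0115, 0],
    [0.165, -0.005, 0.0148, 0]
  ]
}}

```text
time: 21.2
ee_pos: [0.4911, -0.0165, 0.2143]
tcp_rot: [-179.3, -5.1, 90.1]
wrist_force: [0.9, 0.3, -1.1]
opening: 0.0154
grasp_force: 39.1
```

Request:
{"api": "arm_command", "payload": {
  "series": [
    [0.037, -0.001, 0.0033, 0],
    [0.074, -0.003, 0.0066, 0],
    [0.11, -0.005, 0.0098, 0],
    [0.14, -0.007, 0.0125, 0],
    [0.165, -0.008, 0.0148, 0]
  ]
}}

```text
time: 21.7
ee_pos: [0.4823, 0.1494, 0.2144]
tcp_rot: [-179.3, -5.1, 90.2]
wrist_force: [0.4, -0.5, -1.0]
opening: 0.0147
grasp_force: 39.1
```

Request:
{"api": "arm_command", "payload": {
  "series": [
    [0.022, 0, 0.002, 0],
    [0.042, 0, 0.004, 0],
    [0.055, 0, 0.005, 0],
    [0.058, 0, 0.0052, 0],
    [0.058, 0, 0.0052, 0]
  ]
}}

```text
time: 22.2
ee_pos: [0.4825, 0.2059, 0.2142]
tcp_rot: [-179.3, -5.1, 90.2]
wrist_force: [-0.2, 0.5, -0.3]
opening: 0.0151
grasp_force: 39.1
```

Request:
{"api": "arm_command", "payload": {
  "series": [
    [-0.001, 0, 0.015, 0],
    [-0.003, 0, 0.035, 0],
    [-0.005, 0.001, 0.055, 0],
    [-0.0065, 0.001, 0.075, 0],
    [-0.007, 0.001, 0.08, 0]
  ]
}}

```text
time: 22.7
ee_pos: [0.4817, 0.2048, 0.1318]
tcp_rot: [-179.1, -5.0, 90.1]
wrist_force: [-0.1, -0.1, -0.6]
opening: 0.015
grasp_force: 39.1
```

Request:
{"api": "arm_command", "payload": {
  "series": [
    [0, 0, 0, 0],
    [0, 0, 0, 0],
    [0, 0, 0, 0],
    [0, 0, 0, 0],
    [0, 0, 0, 0]
  ]
}}

```text
time: 23.2
ee_pos: [0.4827, 0.2061, 0.1345]
tcp_rot: [-179.3, -5.1, 90.2]
wrist_force: [0.7, -0.5, -0.9]
opening: 0.0148
grasp_force: 39.1
```

```bash
python3 k.py; python3 c.py w7 dot:0.018 probe_tip:0.046 probe:0.102 lid_hinge:0.031 lid_tab:0.125
python3 - <<'E'
from h import *
im=cv2.imread('pics/w7.png').astype(int); c=cam('wrist')
m=((im[...,2]>110)&(im[...,1]<70)&(im[...,0]<70)).astype(np.uint8)
k,l,st,ce=cv2.connectedComponentsWithStats(m)
for i in range(1,k):
    if st[i,4]>15: print(st[i],ce[i].round(1),onz(c,ce[i],.018).round(4))
E
```

```text
23.2 [0.4827 0.2061 0.1345] [-179.31   -5.12   90.15] [ 0.7 -0.5 -0.9]
graspcentre [0.4829 0.2045 0.1534]
probe_grip wrist [277.7 307. ] [(array([278.9, 305.7]), 0.97)] [0.4834 0.205  0.1534]
probe_grip scene [382.3 193.5] [(array([383.7, 195.3]), 0.5)] [0.4881 0.2077 0.1534]
probe_grip top [208.2 231.8] [] 
  tri [0.4848 0.2065 0.152 ] [0.0024 0.0024]
probe wrist [279.6 259.3] [(array([276.6, 257.8]), 0.9)] [0.4814 0.2053 0.1034]
probe scene [378.9 206.8] [(array([379. , 207.2]), 0.45)] [0.4841 0.2048 0.1034]
probe top [210.8 232.8] [] 
  tri [0.4817 0.2048 0.1009] [0.0005 0.0005]
probe_tip wrist [280.8 228.4] [(array([281.3, 227.2]), 0.44)] [0.4833 0.2052 0.0474]
probe_tip scene [375.3 220.7] [] 
probe_tip top [213.5 233.8] [] 
23.8 [0.4825 0.2061 0.1339] [-179.26   -5.11   90.15]
dot [(array([284., 213.]), 0.94, array([0.4846, 0.2076, 0.018 ]))]
probe_tip [(array([279., 228.]), 0.4, array([0.4816, 0.204 , 0.046 ])), (array([516., 320.]), 0.22, array([0.6437, 0.1405, 0.046 ]))]
probe [(array([278., 255.]), 0.81, array([0.4817, 0.2065, 0.102 ]))]
lid_hinge [(array([358., 252.]), 0.9, array([0.5367, 0.1828, 0.031 ])), (array([186.,  18.]), 0.81, array([0.4238, 0.3337, 0.031 ])), (array([103., 308.]), 0.76, array([0.3519, 0.1382, 0.031 ]))]
lid_tab [(array([514., 321.]), 0.68, array([0.5902, 0.1843, 0.125 ]))]
[275 209  10   3  17] [279.4 209.7] [0.4813 0.21   0.018 ]
[  5 241  13   5  21] [ 11.3 243. ] [0.2829 0.1831 0.018 ]
[258 260  11  73 148] [262.7 301.2] [0.4687 0.1376 0.018 ]
[ 54 348  10   4  18] [ 58.1 349.8] [0.306  0.0942 0.018 ]
```

View pics/w7.png

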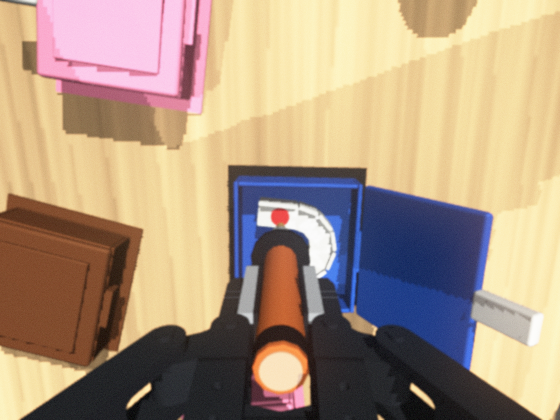

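Request:
{"api": "arm_command", "payload": {
  "series": [
    [0, 0, 0.006, 0],
    [-0.0003, 0, 0.012, 0],
    [-0.0006, 0, 0.018, 0],
    [-0.0009, 0, 0.022, 0],
    [-0.0011, 0, 0.024, 0]
  ]
}}

```text
time: 24.65
ee_pos: [0.4819, 0.207, 0.1091]
tcp_rot: [-179.2, -5.1, 90.1]
wrist_force: [-0.0, 0.1, -0.9]
opening: 0.015
grasp_force: 39.1
```

```bash
cat > w.py <<'E'
from h import *
F=[];P=[]
for i in range(8):
    bot.camera('wrist'); o=bot.get_obs(); F.append(o['wrist_force']);P.append(o['ee_pos'])
print(o['time'],np.mean(F,0).round(2),np.std(F,0).round(2),np.mean(P,0).round(4))
E
python3 w.py
```

```text
25.05 [-0.15  0.08 -0.58] [0.7  0.38 0.55] [0.4822 0.2071 0.1099]
```

Request:
{"api": "arm_command", "payload": {
  "series": [
    [0, 0, 0.001, 0],
    [-0.0002, 0, 0.002, 0],
    [-0.0003, 0, 0.003, 0],
    [-0.0004, 0, 0.004, 0],
    [-0.0005, 0, 0.005, 0]
  ]
}}

```text
time: 25.55
ee_pos: [0.4821, 0.207, 0.1048]
tcp_rot: [-179.3, -5.1, 90.1]
wrist_force: [0.1, 0.6, -0.2]
opening: 0.0146
grasp_force: 39.1
```

```bash
python3 w.py
```

```text
25.95 [-0.14 -0.3   0.08] [0.36 0.45 0.55] [0.4821 0.2071 0.1049]
```

Request:
{"api": "arm_command", "payload": {
  "series": [
    [-0.0001, 0, 0.001, 0],
    [-0.0002, 0, 0.002, 0],
    [-0.0003, 0, 0.003, 0],
    [-0.0004, 0, 0.004, 0],
    [-0.0005, 0, 0.0052, 0]
  ]
}}

```text
time: 26.45
ee_pos: [0.4821, 0.207, 0.0997]
tcp_rot: [-179.3, -5.1, 90.1]
wrist_force: [-0.5, -0.3, 1.8]
opening: 0.0152
grasp_force: 39.1
```

```bash
python3 w.py; python3 w.py; python3 k.py | grep -E "grip|tip|probe"; python3 c.py w8 dot:0.018 lid_tab:0.125 lid_hinge:0.031
```

```text
26.85 [-0.27  0.04  1.21] [0.36 0.27 0.41] [0.4821 0.207  0.0997]
27.25 [-0.16 -0.27  1.21] [0.51 0.58 0.29] [0.4821 0.207  0.0997]
probe_grip wrist [277.7 307. ] [(array([278.5, 306. ]), 0.68)] [0.4826 0.2058 0.1186]
probe_grip scene [380.2 202.7] [(array([381.4, 201. ]), 0.44)] [0.4767 0.2082 0.1186]
probe_grip top [209.8 232.7] [] 
probe wrist [279.6 259.3] [(array([279.4, 254.7]), 0.98)] [0.4822 0.2078 0.0686]
probe scene [377.  215.4] [(array([374. , 214.5]), 0.44)] [0.4805 0.198  0.0686]
probe top [212.2 233.7] [] 
probe_tip wrist [280.9 228.3] [] 
probe_tip scene [373.5 228.6] [] 
probe_tip top [214.8 234.7] [] 
27.85 [0.482  0.207  0.0997] [-179.27   -5.11   90.14]
dot [(array([282., 231.]), 0.95, array([0.4828, 0.2052, 0.018 ]))]
lid_tab []
lid_hinge [(array([369., 271.]), 0.94, array([0.5367, 0.184 , 0.031 ])), (array([ 79., 332.]), 0.87, array([0.3526, 0.1404, 0.031 ])), (array([172.,   5.]), 0.77, array([0.4245, 0.3322, 0.031 ]))]
```

```bash
python3 -c "
from workcell import bot
print(bot.job_done())"
```

```text
the job is handed in; nothing more can be done
None
```

I handed the job in at about 28 s. The lid is open against its stop, and the gauge is held upright on the red dot at about 1.8 N, which puts the tip roughly 5–6 mm in. The lid slipped from the pinch part-way, so I finished opening it with a gentle push. No verdict came back when I handed it in.

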